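Set the cement press on a porcelain lid: coarse wheel, then fine knob to 10 N

ROBOT

A 6-joint arm with a two-finger parallel gripper is mounted at the origin on the work surface. World frame = base frame: x ahead of the robot, y to its left, z up, the work surface at z = 0. Lengths are in m, angles in rad, forces in N, time in s.
With the tool pointing down it reaches from about 0.25 to 0.8 m from the base axis. Payload 8.5 kg.
Tool frame: the origin (TCP) lies on the centre line of the jaws, within the pads' length; the fingertips stand 14 mm ahead of it and the grasp point (between the pads) lies 5 mm behind it; z points along the fingers, y is the direction in which the jaws open and shut (so a half turn about z gives the same grasp; the last joint's range is limited). The gripper opens to 85 mm and grips with 20 to 120 N. Pads are 22 mm wide; open, the fingers measure 114 mm over their backs; the gripper's body (76 mm by 85 mm) begins 54 mm behind the grasp point. The pads swing forward as they close: fully open they stand 13 mm farther back than shut.
Start: joints at [1.336, 0.238, -0.013, 1.319, 0, 1.571], TCP at [0.122, 0.511, 0.245] pointing down, gripper open.
Joint ranges: [-2.66, 2.66], [-1.03, 1.9], [-1.14, 1.46], [-1.82, 2.27], [-1.45, 1.34], [-3.14, 3.14]. Speed limits (rad/s): [2.22, 2.22, 2.79, 3.14, 3.14, 3.14].

INTERFACE

Orientations are given as a unit quaternion [w, x, y, z].
In Python, from workcell import state, capture, close_job gives the robot as it stands.
- The arm moves only by the shell command python3 -m creep 'ROWS' [FORCE]. ROWS is JSON, a list of rows, each an object with "travel": the shift along the world's x, y, z in cm, a list of three; "dr": the turn, a rotation vector about the world's x, y, z in rad, a list of three; "jaw": the closure, from 0 (fully open) to 1 (shut). In form: [{"travel": [tx, ty, tz], "dr": [wx, wy, wz], "jaw": jaw}, ...]. A call has exactly 5 rows; each row shifts and turns the commanded pose from where the row before left it; what a row does not reach is not made up. A row lasts 1/10 s, in which the tool goes at most 50 mm and 8.59 degrees, less where a joint would pass 70% of its speed; a pose out of reach is approached as far as the arm can. A call with a gripper value outside its range is refused whole. The fingers move at their own pace and stop on an object; FORCE is the grip in N (left out, the last holds). Time passes only in rows, so rows that do not move let the fingers close, or fill a call up. It gives the time, the measured TCP pose, the force and the opening at its end, in the units of the state.
- state(): the state, without advancing time (a new reading comes with each control period).
- capture(name): name is "scene" or "top" or "wrist"; returns a dict with "color" (400x640x3 uint8, red, green, blue), "K" (3x3 intrinsics, pixels), "k1" (the pictures are not rectified: a ray, as slopes to the right and down, at radius r is drawn at 1 + k1 r^2 times it, then the intrinsics apply), "R" (3x3) and "t" (3): a world point X has camera coordinates R X + t. Camera axes: x right, y down, z forward; pixel columns grow to the right and rows downward; lengths in m; the calibration is good to about 2 mm. A picture is of the moment at which its call begins. There is no depth.
- close_job(): hands the job in, once; it reports no verdict.
The state is a dict: "clock": time; "joint_positions": joint angles; "qd": joint speeds; "tau": joint torques, N m; "tcp_pos": TCP position; "eef_rot": TCP orientation; "ft_force": force on the tool from outside, world axes, zero at the start; "wrist_torque": the same for the moment, N m; "width": finger opening in m.
Only numpy, scipy, OpenCV 4.12 (cv2) and the standard library are available. Lean on these libraries where they do the work, as an engineer would, in place of code of your own. Each camera call takes 0.05 s, during which the arm holds its last target.

TASK

The knob of the lid in the bench press has just been cemented on and has to set under a load of 10 N. With the big outer wheel on top of the press alone, run the presser down until its foot hangs just clear of the lid's knob, about 2 mm above it and not touching; then bring it down and put the load on with the small inner knob only, until the gauge pointer stands at the long mark at the top of the dial (10 N), and let go. Never go past 15 N or the cement is squeezed out, keep off the lid, the gauge and the presser, and leave the ware lying around as it is.

Things in the scene. Friction and masses are not known exactly. Their poses are not given: they have to be found in the camera images.
- coarse_wheel (a joint): turning angle (rad) of the big outer wheel, a flat black knurled wheel 56 mm across and 18 mm thick, lying level on top of the press column on an upright axis. Grows as it is turned clockwise seen from above; 1 rad lowers the crosshead, gauge and presser by 8 mm (over 20 N per rad once the foot is on the lid). Range 0 to 3.9, starts between 0.8 and 1.8. It stays where it is left; turning takes about 0.2 Nm.
- coarse_grip (a point): point on the wheel's axis, 10 mm above its underside and 8 mm below its top: the height to grip it at. Below the wheel the drive head is only 44 mm across, so fingers may reach down beside it. Height above the table 240 mm with the small knob at 0; the wheel sinks together with the crosshead by 1.8 mm per rad of the small knob, and does not change height when it is turned itself.
- fine_knob (a joint): turning angle (rad) of the small inner knob, a knurled aluminium knob 24 mm across and 22 mm high, on the same axis above the big wheel. Grows as it is turned clockwise seen from above; 1 rad lowers the crosshead, gauge and presser by 1.8 mm (some newtons per rad once the foot is on the lid). Range 0 to 6.5, starts between 0 and 0.4. It stays where it is left; turning takes about 0.1 Nm. The two knobs turn independently of each other.
- fine_grip (a point): point on the small knob's axis, 14 mm above its underside and 8 mm below its top: the height to grip it at. The small knob's underside is clear above the top of the big wheel (10 mm with the small knob at 0, more as it is turned), which fingers must not press on or drag round; this point is 24 mm or more above that top. Height above the table 272 mm, always.
- pointer (a joint): angle (rad) of the pointer on the gauge's dial: 0 with no load, grows clockwise as seen facing the dial, 0.2 rad per newton of load on the presser (a 4 N/mm spring in the gauge; the nest under the lid and the rest give as well, by an amount not known beforehand), so 2.0 at 10 N, where it points at the long mark at the top of the dial, and 3.0 at 15 N.
- dial (a point): centre of the dial face of the force gauge, 72 mm across, white with black marks 0 to 20 N; the gauge is clamped in the arm of the crosshead, at a height that differs from job to job, 96 mm from the column axis and leaning 34 degrees from level, facing up and away from the column; the top of the dial is its edge nearest the column. Its x axis (level) points from column to gauge.
- presser: spring-loaded presser under the gauge, with a rubber foot 18 mm across; origin at the centre of the foot's underside. It moves up to 5 mm into the gauge under load.
- lid_top (a point): centre of the flat top (16 mm across) of the lid's knob, where the foot presses; the lid's frame, z up.
- lid: white porcelain lid 84 mm across and 45 mm high with a round knob, lying loose between three pins on the cork-faced nest of the press, a disc 104 mm across on a rubber spring that gives a millimetre or so under load, under the presser; origin at the centre of its underside.
- crosshead: grey crosshead sliding on the column, with an arm that carries the gauge, its pointer and the presser; origin on the column's axis, 0 to 40 mm below the table top as it goes down (the block itself is 121 to 167 mm above this origin, the top edge of the gauge at most 215 mm above it).
- press: bench press: grey base plate 220 x 130 mm, 22 mm high, steel column 32 mm across; origin on the table under the column's axis, x axis towards the gauge and lid, 90 mm away from the column axis, z up. Fixed to the table. All but the two knobs and the head under them stays below 215 mm height.
- lid_b: another lid like the one in the press, lying on the table; not to be disturbed; origin at the centre of its underside
- lid_c: a third such lid, lying on the table; not to be disturbed; origin at the centre of its underside
- cup_a: white teacup, 88 mm across the rim, 55 mm high, upright; not to be disturbed; origin at the centre of its underside
- cup_b: teacup of the same kind, standing upside down on its rim; not to be disturbed; origin at the centre of its underside
- saucer: white saucer, 148 mm across, 22 mm high; not to be disturbed; origin at the centre of its underside
- creamer: white cream jug, 72 mm wide, 90 mm high; not to be disturbed; origin at the centre of its underside
- paint_tile: white painter's tile, 150 x 150 x 8 mm, with dabs of paint; not to be disturbed; origin at the centre of its underside
- brush: paint brush with wooden handle, 190 mm long, lying flat; not to be disturbed; origin at the centre of its underside
Things that resemble listed ones, but are neither listed nor needed, are in the scene too. Leave any turquoise look-alike of the lid alone.

How it is judged:
On the way:
1. With the outer wheel alone (inner knob below 0.8 rad) the foot is brought to hang clear of the lid's knob, 0.5 to 6 mm above it, unloaded, wheel at rest (z of presser in the frame of lid_top between 0.0005 and 0.006 m and contact force between presser and lid below 0.3 N and value of joint fine_knob below 0.8 rad and velocity of joint coarse_wheel between -0.1 and 0.1 rad/s), for 0.3 s.
At the end, for the whole second after the job is handed in: The presser's foot stands on the knob of the lid with 8.5 to 11.5 N (pointer at 1.7 to 2.3 rad), the load having been put on with the small inner knob (turned to more than 1.8 rad), both knobs at rest, the lid level and centred under the foot within 6 mm (contact force between presser and lid between 8.5 and 11.5 N and value of joint pointer between 1.7 and 2.3 rad and value of joint fine_knob above 1.8 rad and horizontal distance between presser and lid_top below 0.006 m and angle between lid's own z axis and vertical below 0.08 rad and velocity of joint fine_knob between -0.05 and 0.05 rad/s and velocity of joint coarse_wheel between -0.05 and 0.05 rad/s); the robot touches nothing.
It fails at once if the presser loads the lid with more than 15 N (contact force between presser and lid above 15 N).
It fails at once if the lid is shifted by more than 8 mm (distance of lid from where it was at the start of the episode above 0.008 m).
It fails at once if the robot touches the lid, the presser or the gauge (contact force between any of the fingers, the arm and lid above 1 N or contact force between any of the fingers, the arm and crosshead above 1 N).
It fails at once if a bystander is moved by more than 30 mm (distance of any of lid_b, lid_c, cup_a, cup_b, saucer, creamer, paint_tile, brush from where it was at the start of the episode above 0.03 m).
It also fails if it takes over 72 s, if anything falls off the work surface, if the arm or the gripper's body presses on something with over 40 N, if the wrist force passes 120 N, or if a joint passes its speed limit or range.

## Working session

There is one attempt and no reset: what is moved stays moved. The work goes in short steps, Python scripts to look and compute and a shell command to move; the robot and the scene stay as the last step left them, time stands still between calls to the robot, and variables do not carry over. Pictures are saved under pics/ and viewed, and the job is handed in when it is done.

```bash
mkdir -p pics; ls; cat > h.py <<'E'
import numpy as np, cv2, json
from workcell import state, capture, close_job
def snap(n,f):
    c=capture(n); cv2.imwrite('pics/'+f+'.png',c['color'][:,:,::-1]); np.savez('pics/'+f+'.npz',**{k:c[k] for k in('color','K','k1','R','t')}); return c
def load(f): return np.load('pics/'+f+'.npz')
def proj(c,X):
    p,_=cv2.projectPoints(np.array(X,float).reshape(-1,3),cv2.Rodrigues(c['R'])[0],c['t'],c['K'],np.array([float(c['k1']),0,0,0])); return p[:,0]
def ray(c,u,v):
    p=cv2.undistortPoints(np.array([[[u,v]]],float),c['K'],np.array([float(c['k1']),0,0,0]))[0,0]
    return -c['R'].T@c['t'], c['R'].T@np.array([p[0],p[1],1])
def onz(c,u,v,z):
    o,d=ray(c,u,v); return o+d*(z-o[2])/d[2]
def crop(f,u0,u1,v0,v1,s,g):
    im=cv2.imread('pics/'+f+'.png')[v0:v1,u0:u1]; cv2.imwrite('pics/'+g+'.png',cv2.resize(im,None,fx=s,fy=s,interpolation=cv2.INTER_CUBIC))
E
python3 - <<'E'
from h import *
print(state())
for n in('scene','top','wrist'):
    c=snap(n,n+'0'); print(n,-c['R'].T@c['t'],c['K'][0,0],c['k1'])
E
```

```text
pics
{'clock': 0.0, 'joint_positions': array([ 1.33598335e+00,  2.38771546e-01, -1.42370429e-02,  1.31917310e+00,
       -8.89741390e-06,  1.57081645e+00]), 'qd': array([ 0.00149028,  0.00112722, -0.00115312,  0.00048667, -0.00050957,
       -0.00022338]), 'tau': array([ 1.59298397e-03, -5.38778150e+01,  3.46431184e+01,  1.85993349e-02,
        1.31454981e-04, -4.08874683e-06]), 'tcp_pos': array([0.12206215, 0.51022667, 0.24468914]), 'eef_rot': array([-7.67132988e-05,  1.17146909e-01,  9.93114355e-01, -6.88432343e-04]), 'ft_force': array([0.16725499, 0.20209293, 0.47655245]), 'wrist_torque': array([ 0.01223148, -0.01977361,  0.03593083]), 'width': 0.08540215210081756}
scene [ 1.51998753 -0.74846589  1.12681142] 476.1646601097881 -0.05344020462588317
top [0.36592136 0.00944911 1.68234501] 506.9396318787345 -0.02206477852749476
wrist [0.05753963 0.52485638 0.373311  ] 335.40829681294883 -0.06149823783346797
```

View pics/scene0.png

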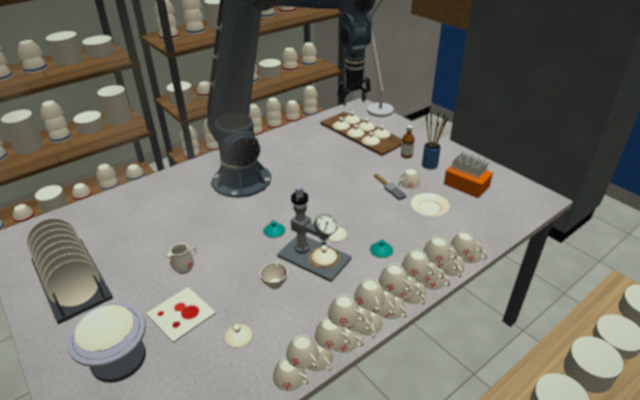

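View pics/top0.png

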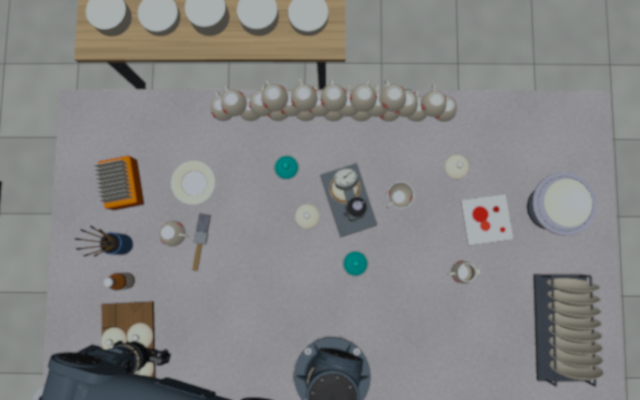

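View pics/wrist0.png

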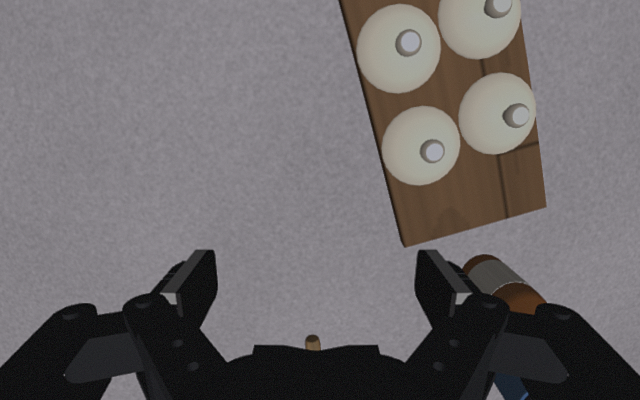

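Scene: press at about (310,235), knobs at about (299,197); top: knob at about (355,208), gauge towards (345,177). Enlarging both.

```bash
python3 - <<'E'
from h import *
crop('top0',310,400,150,250,6,'t0c'); crop('scene0',260,370,175,285,7,'s0c')
E
```

```text
(no output)
```

View pics/t0c.png

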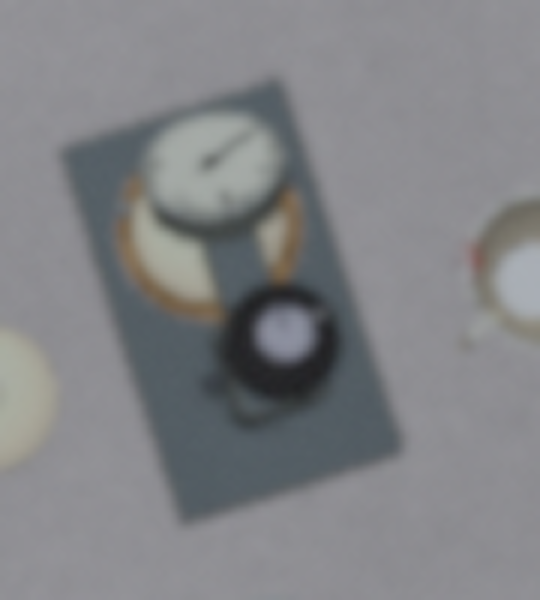

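View pics/s0c.png

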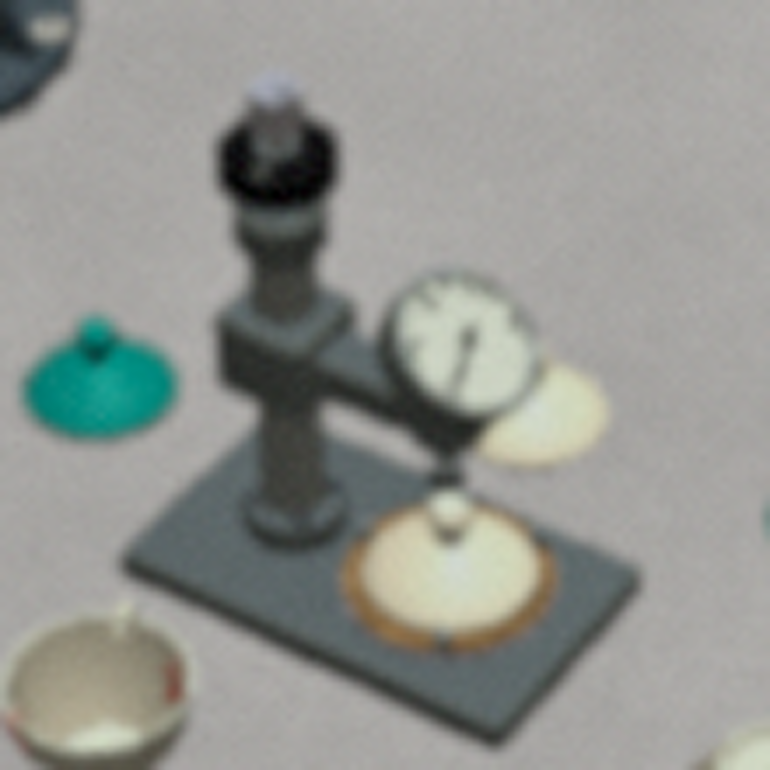

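```bash
python3 - <<'E'
from h import *
t=load('top0'); s=load('scene0')
print('axis top', onz(t,310+284/6,150+330/6,.28)); print('wheel', onz(t,310+280/6,150+341/6,.248))
print('axis scene',onz(s,260+275/7,175+88/7,.28))
for u,v in((63,152),(277,80),(402,445),(183,522)): print(onz(t,310+u/6,150+v/6,.022))
print('lid top', [onz(s,260+449/7,175+500/7,z) for z in (.085,.095)])
E
```

```text
axis top [ 0.5235223  -0.06817175  0.28      ]
wheel [ 0.52185992 -0.06804725  0.248     ]
axis scene [ 0.52656329 -0.0701108   0.28      ]
[0.65082027 0.03963069 0.022     ]
[ 0.69180592 -0.07858815  0.022     ]
[ 0.48960246 -0.14696891  0.022     ]
[ 0.44678552 -0.02737191  0.022     ]
lid top [array([ 0.61628003, -0.0452036 ,  0.085     ]), array([ 0.62495442, -0.05195398,  0.095     ])]
```

```bash
cat >> h.py <<'E'
from scipy.spatial.transform import Rotation as Ro
def rot(q): return Ro.from_quat(np.roll(q,-1)) 
def togo(p,Rm):
    s=state(); r=(Ro.from_matrix(Rm)*rot(s['eef_rot']).inv()).as_rotvec()
    print('t',s['clock'],'travel cm',np.round((np.array(p)-s['tcp_pos'])*100,2),'rotvec',np.round(r,3),'q',np.round(s['joint_positions'],2))
AX=np.array([.5235,-.069]); YAW=0.325
E
python3 - <<'E'
from h import *
c=load('wrist0'); s=state(); T=rot(s['eef_rot']).as_matrix()
Rc=c['R']@T   # tool->cam
pc=T.T@(-c['R'].T@c['t']-s['tcp_pos']); print(Rc,pc)
np.savez('cam.npz',Rc=Rc,pc=pc)
ex=np.array([np.cos(YAW),np.sin(YAW),0]); ey=np.array([-ex[1],ex[0],0]); ez=np.array([0,0,1])
lid=np.array([*(AX+.09*ex[:2]),.095])
for el in (35,45):
    e=np.radians(el); z=-ey*np.cos(e)-ez*np.sin(e); x=-ey*np.sin(e)+ez*np.cos(e); y=np.cross(z,x); R=np.c_[x,y,z]
    view=(Rc.T@[0,0,1]); cam=lid-.30*R@view; p=cam-R@pc
    print(el,R@view,cam,p,'tip',p+.014*z); togo(p,R)
t=load('top0')
for n,u,v in(('lidb',307,215),('turq',355,263),('turq2',286,167),('cup',400,195)): print(n,onz(t,u,v,.03))
E
```

```text
[[ 4.22122276e-04  9.99999876e-01 -2.64200328e-04]
 [-9.63539139e-01  3.36040030e-04 -2.67567215e-01]
 [-2.67567093e-01  3.67513439e-04  9.63539161e-01]] [ 0.0661548  -0.00101264 -0.12848703]
35 [ 0.20267301 -0.6026478  -0.77184149] [0.54798666 0.14053213 0.32655245] [0.56851829 0.0764266  0.19866447] tip [0.57218017 0.06555882 0.1906344 ]
t 0.15 travel cm [ 44.64 -43.39  -4.62] rotvec [-0.85   0.778  1.936] q [ 1.34  0.24 -0.01  1.32 -0.    1.57]
45 [ 0.15679206 -0.46648145 -0.87052358] [0.56175095 0.09968223 0.35615707] [0.57486502 0.05759066 0.21852452] tip [0.57802602 0.04820939 0.20862502]
t 0.15 travel cm [ 45.28 -45.27  -2.63] rotvec [-0.698  0.64   2.001] q [ 1.34  0.24 -0.01  1.32 -0.    1.57]
lidb [0.51774724 0.0827167  0.03      ]
turq [ 0.36240239 -0.07448541  0.03      ]
turq2 [0.67678839 0.153834   0.03      ]
cup [ 0.58545575 -0.22210029  0.03      ]
```

```bash
R='{"travel":[3,-3,1],"dr":[0,0,0.14],"jaw":0}'
python3 -m creep '[{"travel":[3,-3,1],"dr":[0,0,0.14],"jaw":0},{"travel":[3,-3,1],"dr":[0,0,0.14],"jaw":0},{"travel":[3,-3,1],"dr":[0,0,0.14],"jaw":0},{"travel":[3,-3,1],"dr":[0,0,0.14],"jaw":0},{"travel":[3,-3,1],"dr":[0,0,0.14],"jaw":0}]' 
python3 -m creep '[{"travel":[3,-3,0],"dr":[0,0,0.14],"jaw":0},{"travel":[3,-3,0],"dr":[0,0,0.14],"jaw":0},{"travel":[3,-3,0],"dr":[0,0,0.14],"jaw":0},{"travel":[3,-3,0],"dr":[0,0,0.14],"jaw":0},{"travel":[3,-3,0],"dr":[0,0,0.14],"jaw":0}]' 
python3 - <<'E'
from h import *
print(state())
c=np.load('cam.npz'); Rc,pc=c['Rc'],c['pc']
ex=np.array([np.cos(YAW),np.sin(YAW),0]); ey=np.array([-ex[1],ex[0],0]); ez=np.array([0,0,1])
lid=np.array([*(AX+.09*ex[:2]),.10])
for el,d in((20,.28),(20,.32),(30,.28)):
    e=np.radians(el); z=-ey*np.cos(e)-ez*np.sin(e); x=-ey*np.sin(e)+ez*np.cos(e); y=np.cross(z,x); R=np.c_[x,y,z]
    view=(Rc.T@[0,0,1]); cam=lid-d*R@view; p=cam-R@pc
    print(el,cam,p,'tip',p+.014*z); togo(p,R)
E
```

```text
clock: 0.65
tcp_pos: [0.2702, 0.3622, 0.2946]
eef_rot: [-0.0, -0.227, 0.974, -0.0]
ft_force: [0.8, 0.8, -0.5]
width: 0.0851
clock: 1.15
tcp_pos: [0.4123, 0.2208, 0.2943]
eef_rot: [0.0, -0.531, 0.848, -0.0]
ft_force: [1.4, 1.0, -0.1]
width: 0.0854
{'clock': 1.15, 'joint_positions': array([ 4.91719420e-01,  1.26889372e-01, -2.95245171e-02,  1.41431356e+00,
        3.42300601e-06, -6.26912949e-01]), 'qd': array([-8.50018936e-01,  1.85210291e-01,  2.13722512e-01,  2.69392513e-02,
       -2.77434732e-04, -2.18315107e+00]), 'tau': array([  5.93809158, -48.64274025,  33.43866706,   0.41527477,
        -0.08621469,   3.63485008]), 'tcp_pos': array([0.41230885, 0.22083325, 0.2942741 ]), 'eef_rot': array([ 3.44767658e-05, -5.30606707e-01,  8.47618146e-01, -6.18653282e-07]), 'ft_force': array([ 1.36327253,  1.00556539, -0.07655896]), 'wrist_torque': array([ 0.05491287, -0.00382414,  0.03432264]), 'width': 0.08537552059199685}
20 [0.53611662 0.17573726 0.26267457] [0.56648502 0.08243797 0.15656425] tip [0.57068575 0.06997096 0.15177596]
t 1.15 travel cm [ 15.42 -13.84 -13.77] rotvec [-1.247  0.079  0.676] q [ 0.49  0.13 -0.03  1.41  0.   -0.63]
20 [0.52573491 0.20659433 0.2859138 ] [0.55610331 0.11329503 0.17980347] tip [0.56030404 0.10082803 0.17501519]
t 1.15 travel cm [ 14.38 -10.75 -11.45] rotvec [-1.247  0.079  0.676] q [ 0.49  0.13 -0.03  1.41  0.   -0.63]
30 [0.54624203 0.14568687 0.29977705] [0.57025095 0.07126137 0.1782418 ] tip [0.57412236 0.05977172 0.1712418 ]
t 1.15 travel cm [ 15.79 -14.96 -11.6 ] rotvec [-1.07   0.068  0.703] q [ 0.49  0.13 -0.03  1.41  0.   -0.63]
```

```bash

python3 -m creep '[{"travel":[1.4,-1,-1],"dr":[-0.125,0.008,0.068],"jaw":0},{"travel":[1.4,-1,-1],"dr":[-0.125,0.008,0.068],"jaw":0},{"travel":[1.4,-1,-1],"dr":[-0.125,0.008,0.068],"jaw":0},{"travel":[1.4,-1,-1],"dr":[-0.125,0.008,0.068],"jaw":0},{"travel":[1.4,-1,-1],"dr":[-0.125,0.008,0.068],"jaw":0}]' 
python3 -m creep '[{"travel":[1.4,-1,-1],"dr":[-0.125,0.008,0.068],"jaw":0},{"travel":[1.4,-1,-1],"dr":[-0.125,0.008,0.068],"jaw":0},{"travel":[1.4,-1,-1],"dr":[-0.125,0.008,0.068],"jaw":0},{"travel":[1.4,-1,-1],"dr":[-0.125,0.008,0.068],"jaw":0},{"travel":[1.4,-1,-1],"dr":[-0.125,0.008,0.068],"jaw":0}]' 
python3 - <<'E'
from h import *
snap('wrist','w1'); print(state()['joint_positions'])
E
```

```text
clock: 1.65
tcp_pos: [0.4825, 0.1721, 0.2441]
eef_rot: [-0.179, -0.637, 0.706, -0.251]
ft_force: [-0.8, 0.1, -0.3]
width: 0.0853
clock: 2.15
tcp_pos: [0.5523, 0.1227, 0.1938]
eef_rot: [0.335, 0.665, -0.475, 0.469]
ft_force: [0.4, 0.1, -0.1]
width: 0.0856
[ 0.69167605  0.73106912  0.02269481  1.65758433 -1.08370727 -0.72346269]
```

View pics/w1.png

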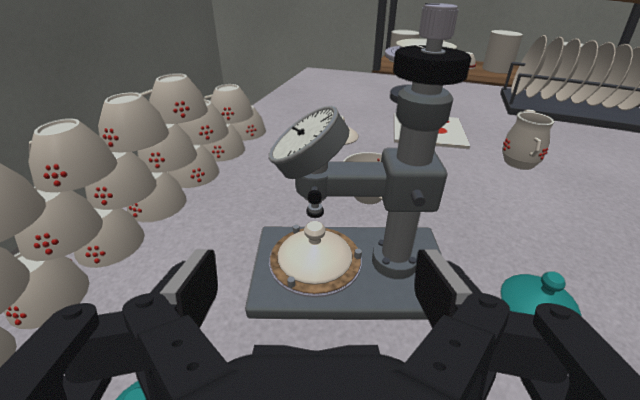

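The wrist view shows the press side-on: foot at (315,212), lid knob at (314,228), dial at (305,135), wheel at (431,63). Zooming in on the gap.

```bash
python3 - <<'E'
from h import *
crop('w1',290,340,180,245,9,'w1c')
c=load('w1'); 
ex=np.array([np.cos(YAW),np.sin(YAW),0]);
P=np.array([*AX,0])
for r,z in((0,.28),(0,.258),(.09,.09),(.09,.1),(.09,.08)): print(r,z,proj(c,P+ex*r+[0,0,z]))
g=[P+[-.11+.0,0,.022]]
E
```

```text
0 0.28 [[441.86793344   4.07135415]]
0 0.258 [[436.37857258  36.73202466]]
0.09 0.09 [[316.05466122 214.67936421]]
0.09 0.1 [[316.03867703 206.79874129]]
0.09 0.08 [[316.0700835  222.29568889]]
```

View pics/w1c.png

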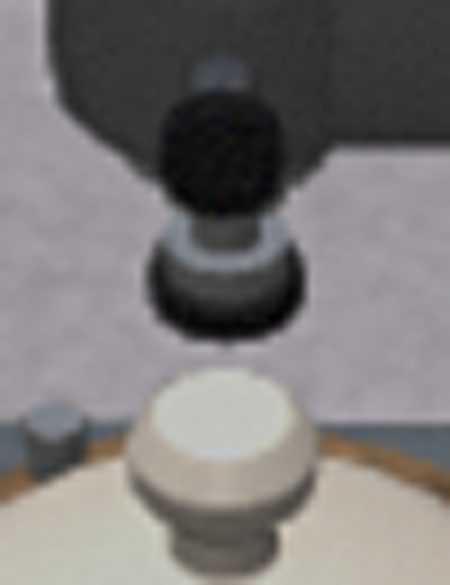

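```bash
python3 - <<'E'
from h import *
c=load('w1'); ex=np.array([np.cos(YAW),np.sin(YAW),0]); L=np.array([*AX,0])+ex*.09
cam=-c['R'].T@c['t']; d=cam-L; d[2]=0; d/=np.linalg.norm(d); print(cam)
for n,r,v in(('foot front',.009,340),('foot top?',0,0),('knob back',-.008,368),('knob front',.008,460)):
    if v==0: continue
    zs=np.linspace(.05,.13,801); vs=np.array([proj(c,L+d*r+[0,0,z])[0,1] for z in zs]); print(n,zs[np.argmin(abs(vs-180-v/9+.45))])
E
```

```text
[0.52132437 0.21449002 0.30052644]
foot front 0.0937
knob back 0.07600000000000001
knob front 0.07550000000000001
```

```bash
cat >> h.py <<'E'
def down(psi):
    x=np.array([np.cos(psi),np.sin(psi),0]); z=np.array([0,0,-1.]); return np.c_[x,np.cross(z,x),z]
E
python3 - <<'E'
from h import *
togo([*AX,.33],down(YAW-np.pi/2))
E
```

```text
t 2.2 travel cm [ -2.83 -19.01  14.06] rotvec [ 1.173  0.392 -0.013] q [ 0.69  0.73  0.02  1.66 -1.08 -0.72]
```

```bash

python3 -m creep '[{"travel":[-0.3,0,2.8],"dr":[0.13,0.043,0],"jaw":0},{"travel":[-0.3,0,2.8],"dr":[0.13,0.043,0],"jaw":0},{"travel":[-0.3,0,2.8],"dr":[0.13,0.043,0],"jaw":0},{"travel":[-0.3,0,2.8],"dr":[0.13,0.043,0],"jaw":0},{"travel":[-0.3,0,2.8],"dr":[0.13,0.043,0],"jaw":0}]'
python3 -m creep '[{"travel":[-0.3,-3,0],"dr":[0.13,0.043,0],"jaw":0},{"travel":[-0.3,-3,0],"dr":[0.13,0.043,0],"jaw":0},{"travel":[-0.3,-3,0],"dr":[0.13,0.043,0],"jaw":0},{"travel":[-0.3,-3,0],"dr":[0.13,0.043,0],"jaw":0},{"travel":[0,0,0],"dr":[0,0,0],"jaw":0}]'
python3 - <<'E'
from h import *
togo([*AX,.33],down(YAW-np.pi/2)); c=snap('wrist','w2')
print(proj(c,[*AX,.28]),proj(c,[*AX,.248]))
E
```

```text
clock: 2.7
tcp_pos: [0.536, 0.1232, 0.3371]
eef_rot: [0.149, 0.783, -0.564, 0.216]
ft_force: [1.5, 0.4, -1.2]
width: 0.0857
clock: 3.2
tcp_pos: [0.5246, -0.0041, 0.3357]
eef_rot: [-0.008, 0.807, -0.59, -0.002]
ft_force: [0.4, 0.5, 0.9]
width: 0.0854
t 3.2 travel cm [-0.11 -6.49 -0.57] rotvec [-0.015  0.007  0.016] q [-0.02  0.22  0.19  1.54  0.01 -1.9 ]
[[357.15586347 118.57945861]] [[351.66275598 115.97212154]]
```

View pics/w2.png

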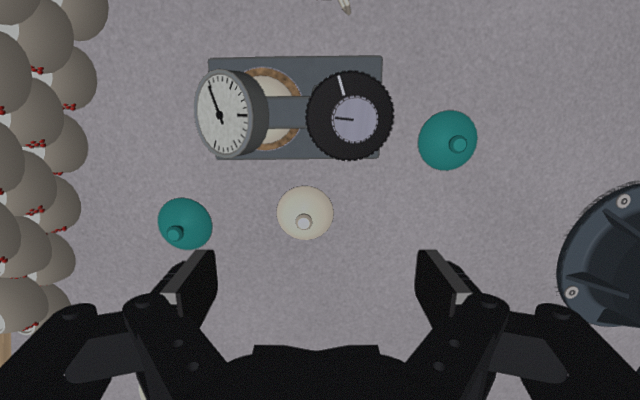

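Small knob top at (356,119), wheel at (350,115), both as predicted: axis confirmed. Dial pointer rests at zero. Moving above and straddling the wheel.

```bash

python3 -m creep '[{"travel":[-0.03,-2.2,0],"dr":[-0.015,0.007,0.016],"jaw":0},{"travel":[-0.03,-2.2,0],"dr":[0,0,0],"jaw":0},{"travel":[-0.03,-2.1,0],"dr":[0,0,0],"jaw":0},{"travel":[0,0,-1],"dr":[0,0,0],"jaw":0},{"travel":[0,0,0],"dr":[0,0,0],"jaw":0}]'
python3 - <<'E'
from h import *
togo([*AX,.232],down(YAW-np.pi/2)); c=snap('wrist','w3')
print(proj(c,[*AX,.28]),proj(c,[*AX,.248]))
E
```

```text
clock: 3.75
tcp_pos: [0.5233, -0.0613, 0.3234]
eef_rot: [0.003, 0.815, -0.579, -0.0]
ft_force: [-0.2, -0.4, 0.2]
width: 0.0854
t 3.75 travel cm [ 0.02 -0.77 -9.14] rotvec [ 0.004 -0.004 -0.011] q [-0.11  0.23  0.17  1.52 -0.   -2.02]
[[320.88893948 222.83713542]] [[319.93403088 205.89640584]]
```

View pics/w3.png

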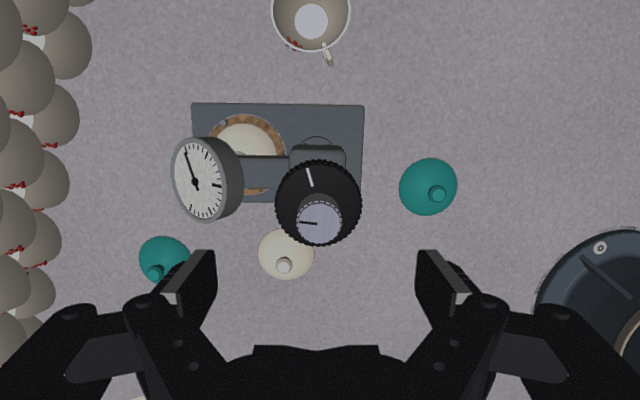

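```bash

python3 -m creep '[{"travel":[0,-0.8,0],"dr":[0,0,-0.01],"jaw":0},{"travel":[0,0,-2],"dr":[0,0,0],"jaw":0},{"travel":[0,0,-2.5],"dr":[0,0,0],"jaw":0},{"travel":[0,0,-2.5],"dr":[0,0,0],"jaw":0},{"travel":[0,0,0],"dr":[0,0,0],"jaw":0}]'
python3 - <<'E'
from h import *
togo([*AX,.232],down(YAW-np.pi/2)); c=snap('wrist','w4')
E
```

```text
clock: 4.3
tcp_pos: [0.5222, -0.0701, 0.2519]
eef_rot: [0.004, 0.812, -0.583, -0.002]
ft_force: [-1.7, -0.2, -0.3]
width: 0.085
t 4.3 travel cm [ 0.13  0.11 -1.99] rotvec [ 0.004 -0.007 -0.001] q [-0.13  0.24  0.01  1.34 -0.01 -2.03]
```

View pics/w4.png

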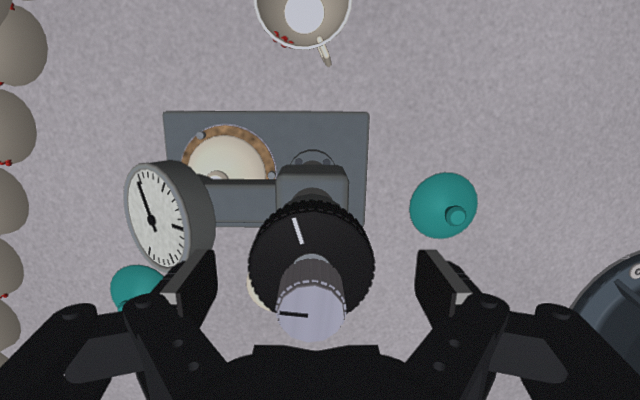

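```bash

python3 -m creep '[{"travel":[0.1,0.1,-1.0],"dr":[0,0,0],"jaw":0},{"travel":[0,0,-0.9],"dr":[0,0,0],"jaw":0},{"travel":[0,0,0],"dr":[0,0,0],"jaw":0},{"travel":[0,0,0],"dr":[0,0,0],"jaw":0.2},{"travel":[0,0,0],"dr":[0,0,0],"jaw":0.25}]' 40
python3 - <<'E'
from h import *
togo([*AX,.232],down(YAW-np.pi/2)); c=snap('wrist','w5')
E
```

```text
clock: 4.85
tcp_pos: [0.5248, -0.0698, 0.2357]
eef_rot: [0.003, 0.812, -0.583, 0.001]
ft_force: [-0.3, 0.0, 0.4]
width: 0.0642
t 4.85 travel cm [-0.13  0.08 -0.37] rotvec [ 0.005 -0.002 -0.   ] q [-0.13  0.25 -0.02  1.3  -0.01 -2.03]
```

View pics/w5.png

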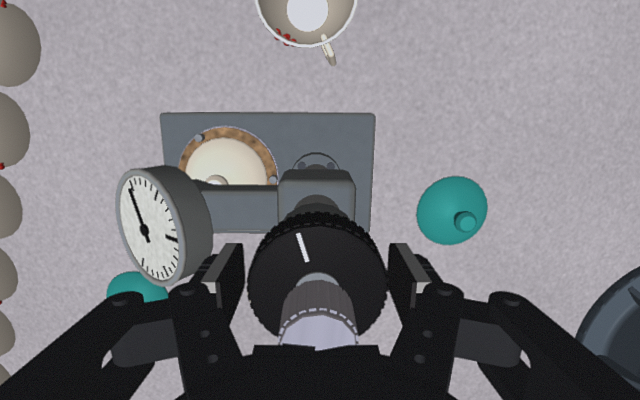

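```bash

python3 -m creep '[{"travel":[-0.1,0.05,-0.25],"dr":[0,0,0],"jaw":0.25},{"travel":[0,0,0],"dr":[0,0,0],"jaw":0.3},{"travel":[0,0,0],"dr":[0,0,0],"jaw":0.4},{"travel":[0,0,0],"dr":[0,0,0],"jaw":0.5},{"travel":[0,0,0],"dr":[0,0,0],"jaw":0.5}]' 40
python3 - <<'E'
from h import *
togo([*AX,.232],down(YAW-np.pi/2));togo([*AX,.232],down(YAW-np.pi/2)); print(state())
E
```

```text
clock: 5.4
tcp_pos: [0.5239, -0.0691, 0.2332]
eef_rot: [0.002, 0.812, -0.583, 0.001]
ft_force: [1.1, 1.5, 3.4]
width: 0.0549
t 5.4 travel cm [-0.04  0.01 -0.12] rotvec [ 0.005 -0.002 -0.   ] q [-0.13  0.25 -0.03  1.29 -0.   -2.02]
t 5.4 travel cm [-0.04  0.01 -0.12] rotvec [ 0.005 -0.002 -0.   ] q [-0.13  0.25 -0.03  1.29 -0.   -2.02]
{'clock': 5.4, 'joint_positions': array([-0.12847998,  0.24920737, -0.02975775,  1.2928902 , -0.00476846,
       -2.02465234]), 'qd': array([ 0.00022151,  0.0010268 ,  0.00078701,  0.0003484 , -0.00106493,
       -0.00044997]), 'tau': array([-1.17450960e+00, -5.26848006e+01,  3.26434243e+01,  5.01708873e-01,
       -7.41030648e-01, -1.13148411e-02]), 'tcp_pos': array([ 0.52394964, -0.06909771,  0.23315664]), 'eef_rot': array([ 2.35008134e-03,  8.12299093e-01, -5.83235989e-01,  6.64838735e-04]), 'ft_force': array([1.07829135, 1.45386971, 3.39290513]), 'wrist_torque': array([ 0.48255807, -0.38420004, -0.03270732]), 'width': 0.05490344604979494}
```

```bash

python3 -m creep '[{"travel":[0,0,0],"dr":[0,0,-0.1],"jaw":0.5},{"travel":[0,0,0],"dr":[0,0,-0.14],"jaw":0.5},{"travel":[0,0,0],"dr":[0,0,-0.14],"jaw":0.5},{"travel":[0,0,0],"dr":[0,0,-0.14],"jaw":0.5},{"travel":[0,0,0],"dr":[0,0,-0.14],"jaw":0.5}]'
python3 -m creep '[{"travel":[0,0,0],"dr":[0,0,-0.14],"jaw":0.5},{"travel":[0,0,0],"dr":[0,0,-0.14],"jaw":0.5},{"travel":[0,0,0],"dr":[0,0,-0.14],"jaw":0.5},{"travel":[0,0,0],"dr":[0,0,-0.14],"jaw":0.5},{"travel":[0,0,0],"dr":[0,0,-0.1],"jaw":0.5}]'
python3 - <<'E'
from h import *
s=state();print(s['joint_positions'],s['wrist_torque']); c=snap('wrist','w6')
E
```

```text
clock: 5.9
tcp_pos: [0.5225, -0.0691, 0.2331]
eef_rot: [-0.003, -0.577, 0.817, 0.001]
ft_force: [-6.2, 3.5, 7.6]
width: 0.0547
clock: 6.4
tcp_pos: [0.5214, -0.0683, 0.2331]
eef_rot: [-0.004, -0.282, 0.959, 0.003]
ft_force: [-9.9, 8.0, 10.0]
width: 0.0549
[-0.13132765  0.25080378 -0.02780886  1.30145007  0.00201781 -0.70268767] [1.19865907 1.80368099 0.15600987]
```

View pics/w6.png

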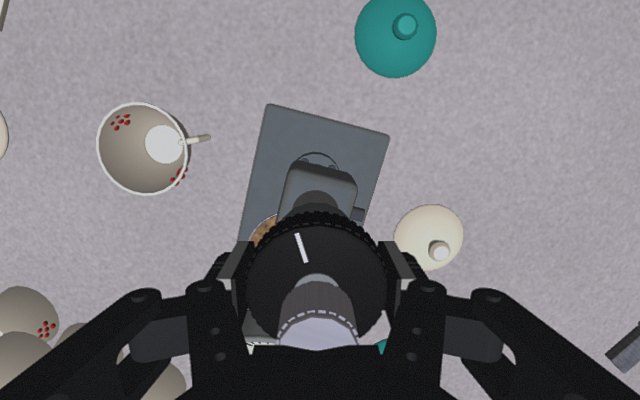

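Wheel's white mark kept its place between the fingers (302,248), so no slip; 1.32 rad turned.

```bash

python3 -m creep '[{"travel":[0,0,0],"dr":[0,0,-0.14],"jaw":0.5},{"travel":[0,0,0],"dr":[0,0,-0.13],"jaw":0.5},{"travel":[0,0,0],"dr":[0,0,-0.13],"jaw":0.5},{"travel":[0,0,0],"dr":[0,0,0],"jaw":0.5},{"travel":[0,0,0],"dr":[0,0,0],"jaw":0.5}]'
python3 - <<'E'
from h import *
s=state();print(s['joint_positions'],s['wrist_torque']); c=snap('scene','s7'); crop('s7',260,370,175,285,7,'s7c')
E
```

```text
clock: 6.95
tcp_pos: [0.5211, -0.0675, 0.2331]
eef_rot: [-0.004, -0.088, 0.996, 0.004]
ft_force: [-11.1, 11.4, 11.3]
width: 0.0547
[-0.13192011  0.25008059 -0.02879011  1.30115395  0.00558827 -0.30856052] [ 1.87353207  2.0510417  -0.26446933]
```

```bash

python3 -m creep '[{"travel":[0,0,0],"dr":[0,0,0],"jaw":0.3},{"travel":[0,0,0],"dr":[0,0,0],"jaw":0},{"travel":[0,0,0],"dr":[0,0,0],"jaw":0},{"travel":[0,0,0],"dr":[0,0,0],"jaw":0},{"travel":[0,0,1.5],"dr":[0,0,0],"jaw":0}]'
python3 -m creep '[{"travel":[0,0,2],"dr":[0,0,0],"jaw":0},{"travel":[0,0,2],"dr":[0,0,0],"jaw":0},{"travel":[0,0,2],"dr":[0,0,0],"jaw":0},{"travel":[0,0,2],"dr":[0,0,0.1],"jaw":0},{"travel":[0,2,1],"dr":[0,0,0.14],"jaw":0}]'
python3 - <<'E'
from h import *
c=np.load('cam.npz'); Rc,pc=c['Rc'],c['pc']
ex=np.array([np.cos(YAW),np.sin(YAW),0]); ey=np.array([-ex[1],ex[0],0]); ez=np.array([0,0,1])
lid=np.array([*(AX+.09*ex[:2]),.10])
for el,d in((20,.27),(15,.25),(20,.32)):
    e=np.radians(el); z=-ey*np.cos(e)-ez*np.sin(e); x=-ey*np.sin(e)+ez*np.cos(e); y=np.cross(z,x); R=np.c_[x,y,z]
    view=(Rc.T@[0,0,1]); cam=lid-d*R@view; p=cam-R@pc
    print(el,cam,p,'tip',p+.014*z); togo(p,R)
togo([0.556,.113,.33],down(YAW-np.pi/2))
E
```

```text
clock: 7.5
tcp_pos: [0.5228, -0.0694, 0.2463]
eef_rot: [-0.004, -0.088, 0.996, 0.002]
ft_force: [0.8, -0.3, 0.5]
width: 0.0853
clock: 8.0
tcp_pos: [0.5241, -0.0506, 0.3394]
eef_rot: [-0.001, -0.207, 0.978, 0.001]
ft_force: [0.5, 0.8, 0.0]
width: 0.0856
20 [0.53871204 0.16802299 0.25686477] [0.56908045 0.0747237  0.15075444] tip [0.57328118 0.06225669 0.14596616]
t 8.0 travel cm [  4.5   12.53 -18.86] rotvec [-1.213  0.531  1.278] q [-0.1   0.23  0.22  1.56  0.   -0.51]
15 [0.54010802 0.16385696 0.22695806] [0.57331022 0.06214747 0.12980254] tip [0.57762822 0.04933243 0.12617908]
t 8.0 travel cm [  4.92  11.28 -20.96] rotvec [-1.298  0.568  1.248] q [-0.1   0.23  0.22  1.56  0.   -0.51]
20 [0.52573491 0.20659433 0.2859138 ] [0.55610331 0.11329503 0.17980347] tip [0.56030404 0.10082803 0.17501519]
t 8.0 travel cm [  3.2   16.39 -15.96] rotvec [-1.213  0.531  1.278] q [-0.1   0.23  0.22  1.56  0.   -0.51]
t 8.0 travel cm [ 3.19 16.36 -0.94] rotvec [ 1.000e-03 -4.000e-03  1.478e+00] q [-0.1   0.23  0.22  1.56  0.   -0.51]
```

View pics/s7c.png

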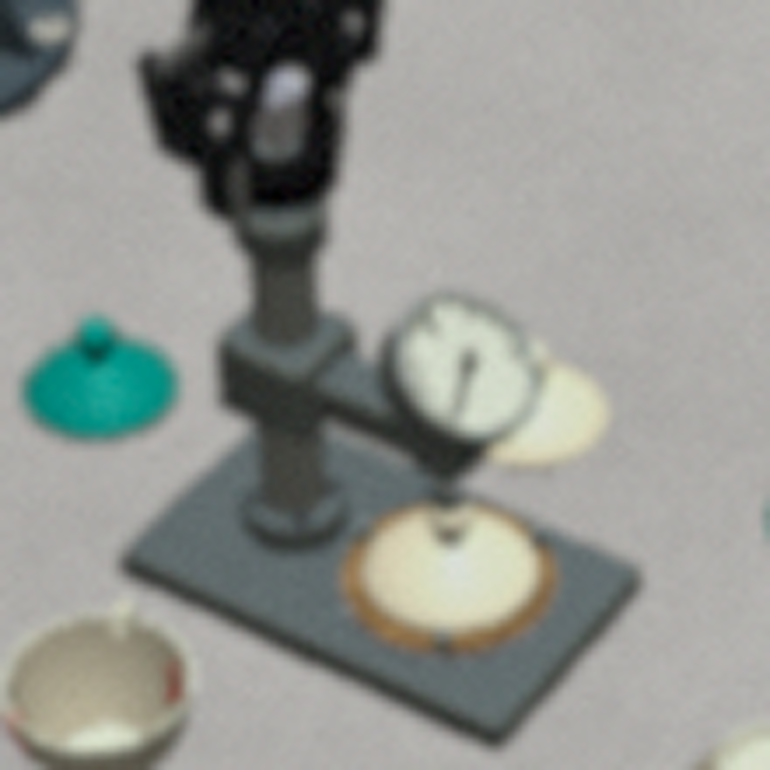

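```bash

python3 -m creep '[{"travel":[0.5,3,0],"dr":[-0.087,0.038,0.091],"jaw":0},{"travel":[0.5,3,0],"dr":[-0.087,0.038,0.091],"jaw":0},{"travel":[0.5,3,0],"dr":[-0.087,0.038,0.091],"jaw":0},{"travel":[0.5,3,0],"dr":[-0.087,0.038,0.091],"jaw":0},{"travel":[0.5,3,0],"dr":[-0.087,0.038,0.091],"jaw":0}]'
python3 -m creep '[{"travel":[0.3,0,-2],"dr":[-0.087,0.038,0.091],"jaw":0},{"travel":[0.3,0,-2],"dr":[-0.087,0.038,0.091],"jaw":0},{"travel":[0.3,0,-2],"dr":[-0.087,0.038,0.091],"jaw":0},{"travel":[0.3,0,-2],"dr":[-0.087,0.038,0.091],"jaw":0},{"travel":[0,0,-2],"dr":[-0.087,0.038,0.091],"jaw":0}]'
python3 -m creep '[{"travel":[0,0,-2],"dr":[-0.087,0.038,0.091],"jaw":0},{"travel":[0,0,-2],"dr":[-0.087,0.038,0.091],"jaw":0},{"travel":[0,-0.5,-2],"dr":[-0.087,0.038,0.091],"jaw":0},{"travel":[0,-0.5,-1],"dr":[-0.087,0.038,0.091],"jaw":0},{"travel":[0,0,0],"dr":[0,0,0],"jaw":0}]'
python3 - <<'E'
from h import *
s=state();print(s['joint_positions']); c=snap('wrist','w8')
ex=np.array([np.cos(YAW),np.sin(YAW),0]); L=np.array([*AX,0])+ex*.09
u,v=proj(c,L+[0,0,.08])[0].astype(int);print(u,v); crop('w8',u-25,u+25,v-35,v+25,10,'w8c')
E
```

```text
clock: 8.5
tcp_pos: [0.5491, 0.1019, 0.3381]
eef_rot: [-0.138, -0.415, 0.879, -0.19]
ft_force: [0.2, -0.7, 0.2]
width: 0.0852
clock: 9.0
tcp_pos: [0.5612, 0.101, 0.2367]
eef_rot: [-0.259, -0.577, 0.686, -0.36]
ft_force: [0.4, -0.1, -0.9]
width: 0.0853
clock: 9.5
tcp_pos: [0.5589, 0.0902, 0.1651]
eef_rot: [0.339, 0.663, -0.476, 0.467]
ft_force: [0.0, -0.3, 0.9]
width: 0.0856
[ 0.64127487  0.72359354 -0.04579148  1.52814217 -1.10837063 -0.79349405]
309 221
```

View pics/w8c.png

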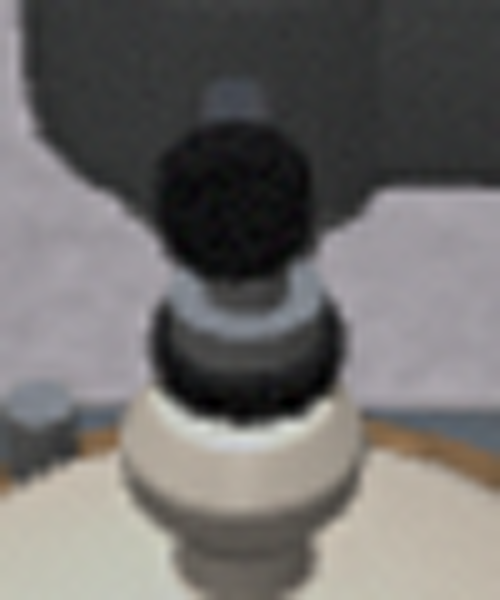

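View pics/w8.png

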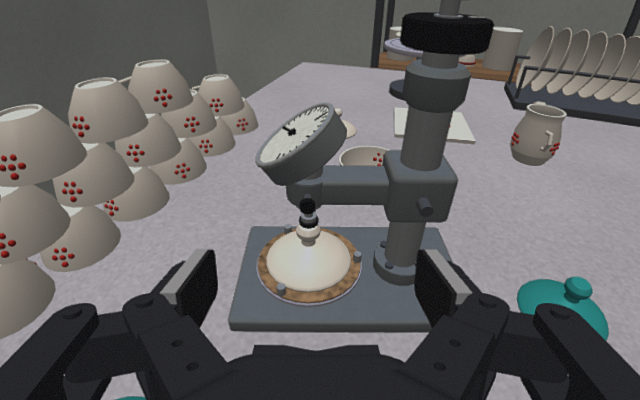

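```bash
python3 - <<'E'
from h import *
c=load('w8'); ex=np.array([np.cos(YAW),np.sin(YAW),0]); L=np.array([*AX,0])+ex*.09
cam=-c['R'].T@c['t']; d=cam-L; d[2]=0; d/=np.linalg.norm(d); print(cam)
for n,r,v in(('foot front',.009,422),('knob front',.008,450)):
    zs=np.linspace(.05,.13,801); vs=np.array([proj(c,L+d*r+[0,0,z])[0,1] for z in zs]); print(n,zs[np.argmin(abs(vs-186-v/10+.45))])
E
```

```text
[0.52910943 0.1827312  0.27157314]
foot front 0.0799
knob front 0.0758
```

Foot bottom edge is ~4 mm above the knob top (228 vs 231 px), agreeing with the 13.8 mm drop calculated. I'll bring it about 2 mm closer as asked.

```bash

python3 -m creep '[{"travel":[-0.3,0,3.4],"dr":[0.13,0.043,0],"jaw":0},{"travel":[-0.3,0,3.4],"dr":[0.13,0.043,0],"jaw":0},{"travel":[-0.3,0,3.4],"dr":[0.13,0.043,0],"jaw":0},{"travel":[-0.3,0,3.4],"dr":[0.13,0.043,0],"jaw":0},{"travel":[-0.3,0,3.4],"dr":[0.13,0.043,0],"jaw":0}]'
python3 -m creep '[{"travel":[-0.5,-3.8,0],"dr":[0.13,0.043,0],"jaw":0},{"travel":[-0.5,-3.8,0],"dr":[0.13,0.043,0],"jaw":0},{"travel":[-0.5,-3.8,0],"dr":[0.13,0.043,0],"jaw":0},{"travel":[-0.5,-3.8,0],"dr":[0.13,0.043,0],"jaw":0},{"travel":[0,-0.5,0],"dr":[0,0,0],"jaw":0}]'
python3 - <<'E'
from h import *
togo([*AX,.232],down(YAW-np.pi/2))
E
```

```text
clock: 10.05
tcp_pos: [0.5456, 0.0912, 0.3429]
eef_rot: [0.151, 0.78, -0.567, 0.217]
ft_force: [1.3, 0.2, -0.4]
width: 0.0854
clock: 10.55
tcp_pos: [0.5255, -0.0742, 0.3408]
eef_rot: [-0.005, 0.806, -0.592, -0.0]
ft_force: [0.7, 0.1, 0.1]
width: 0.0856
t 10.55 travel cm [ -0.2    0.52 -10.88] rotvec [-0.009  0.005  0.022] q [-0.15  0.23  0.22  1.56  0.01 -2.02]
```

```bash

python3 -m creep '[{"travel":[-0.2,0.55,0],"dr":[-0.009,0.005,0.02],"jaw":0},{"travel":[0,0,-2.5],"dr":[0,0,0],"jaw":0},{"travel":[0,0,-3],"dr":[0,0,0],"jaw":0},{"travel":[0,0,-3],"dr":[0,0,0],"jaw":0},{"travel":[0,0,0],"dr":[0,0,0],"jaw":0}]'
python3 - <<'E'
from h import *
togo([*AX,.232],down(YAW-np.pi/2))
E
```

```text
clock: 11.05
tcp_pos: [0.5222, -0.0585, 0.251]
eef_rot: [0.004, 0.816, -0.578, -0.002]
ft_force: [-0.8, 1.0, 0.3]
width: 0.0853
t 11.05 travel cm [ 0.13 -1.05 -1.9 ] rotvec [ 0.003 -0.008 -0.014] q [-0.11  0.24  0.01  1.34 -0.   -2.02]
```

```bash

python3 -m creep '[{"travel":[0.1,-1.05,0],"dr":[0,0,-0.014],"jaw":0},{"travel":[0,0,-1],"dr":[0,0,0],"jaw":0},{"travel":[0,0,-0.9],"dr":[0,0,0],"jaw":0},{"travel":[0,0,0],"dr":[0,0,0],"jaw":0.2},{"travel":[0,0,0],"dr":[0,0,0],"jaw":0.25}]' 40
python3 - <<'E'
from h import *
togo([*AX,.232],down(YAW-np.pi/2))
E
```

```text
clock: 11.55
tcp_pos: [0.5245, -0.0713, 0.2339]
eef_rot: [0.003, 0.812, -0.584, -0.001]
ft_force: [0.7, 0.3, -0.5]
width: 0.0643
t 11.55 travel cm [-0.1   0.23 -0.19] rotvec [ 0.004 -0.004  0.002] q [-0.13  0.25 -0.02  1.3  -0.   -2.03]
```

Now grip and turn by 0.22 rad.

```bash

python3 -m creep '[{"travel":[-0.1,0.2,-0.1],"dr":[0,0,0],"jaw":0.25},{"travel":[0,0,0],"dr":[0,0,0],"jaw":0.35},{"travel":[0,0,0],"dr":[0,0,0],"jaw":0.5},{"travel":[0,0,0],"dr":[0,0,0],"jaw":0.5},{"travel":[0,0,0],"dr":[0,0,0],"jaw":0.5}]'
python3 -c "
from h import *
print(state()['joint_positions'],state()['tcp_pos']); snap('wrist','w9')"
python3 -m creep '[{"travel":[0,0,0],"dr":[0,0,-0.08],"jaw":0.5},{"travel":[0,0,0],"dr":[0,0,-0.08],"jaw":0.5},{"travel":[0,0,0],"dr":[0,0,-0.06],"jaw":0.5},{"travel":[0,0,0],"dr":[0,0,0],"jaw":0.5},{"travel":[0,0,0],"dr":[0,0,0],"jaw":0.5}]'
python3 -c "
from h import *
print(state()['joint_positions'],state()['tcp_pos']); snap('wrist','w10')
a=cv2.imread('pics/w9.png')[130:];b=cv2.imread('pics/w10.png')[130:]; cv2.imwrite('pics/w910.png',np.vstack([a,b]))"
```

```text
clock: 12.05
tcp_pos: [0.5239, -0.069, 0.2334]
eef_rot: [0.002, 0.812, -0.584, -0.0]
ft_force: [0.2, 2.6, 5.7]
width: 0.0549
[-0.12869484  0.25006264 -0.02802023  1.2951911  -0.00395039 -2.02278269] [ 0.52390276 -0.06896461  0.23337788]
clock: 12.6
tcp_pos: [0.5234, -0.0691, 0.2334]
eef_rot: [0.003, 0.742, -0.67, -0.001]
ft_force: [-2.0, 3.0, 6.4]
width: 0.0551
[-0.12936339  0.25056899 -0.0273757   1.29702329 -0.00329207 -1.80278605] [ 0.5234461  -0.06906708  0.23336141]
```

View pics/w910.png

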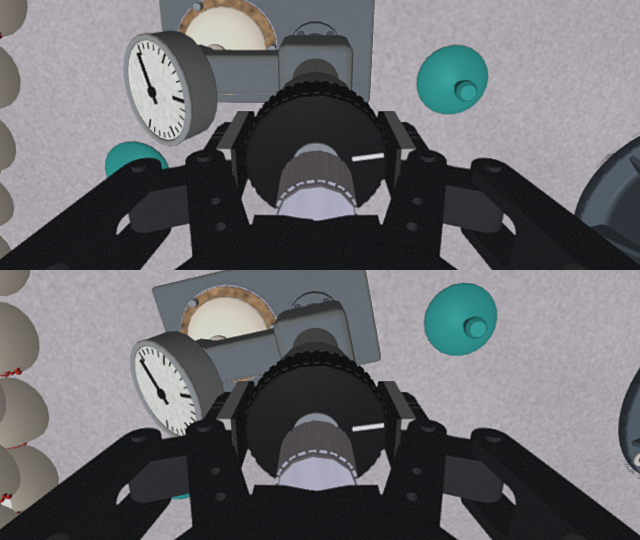

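```bash

python3 -m creep '[{"travel":[0,0,0],"dr":[0,0,0],"jaw":0.3},{"travel":[0,0,0],"dr":[0,0,0],"jaw":0},{"travel":[0,0,0],"dr":[0,0,0],"jaw":0},{"travel":[0,0,0],"dr":[0,0,0],"jaw":0},{"travel":[0,0,2],"dr":[0,0,0],"jaw":0}]'
python3 -m creep '[{"travel":[0,0,2.5],"dr":[0,0,0],"jaw":0},{"travel":[0,0,2.5],"dr":[0,0,0],"jaw":0},{"travel":[0,0,2.5],"dr":[0,0,0],"jaw":0},{"travel":[0,0,0],"dr":[0,0,0],"jaw":0},{"travel":[0,0,0],"dr":[0,0,0],"jaw":0}]'
python3 - <<'E'
from h import *
togo([*AX,.268],down(4.0)); c=snap('wrist','w11');print(proj(c,[*AX,.28]))
crop('w11',100,430,100,400,2,'w11c')
E
```

```text
clock: 13.15
tcp_pos: [0.5224, -0.0692, 0.2509]
eef_rot: [0.004, 0.743, -0.67, -0.003]
ft_force: [-0.8, -0.3, 0.6]
width: 0.0856
clock: 13.65
tcp_pos: [0.5238, -0.0694, 0.3278]
eef_rot: [0.003, 0.743, -0.67, -0.0]
ft_force: [-0.1, -0.2, -0.9]
width: 0.0858
t 13.65 travel cm [-0.03  0.04 -5.98] rotvec [ 0.001 -0.005 -0.815] q [-0.13  0.23  0.19  1.53 -0.   -1.8 ]
[[317.64411621 232.81340432]]
```

View pics/w11c.png

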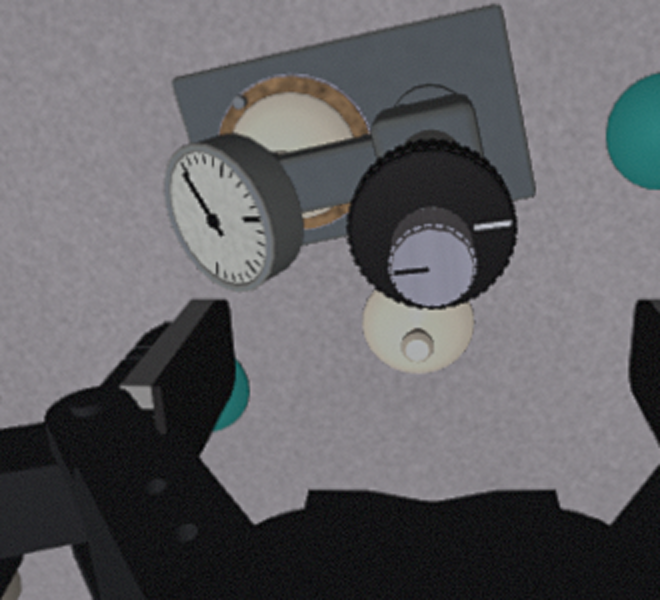

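Pointer at (185,175) on the zero mark, long 10 N mark at (250,218): unloaded. Knob centre where predicted. Turning to the start orientation and descending on the small knob.

```bash

python3 -m creep '[{"travel":[0,0,0],"dr":[0,0,-0.14],"jaw":0},{"travel":[0,0,0],"dr":[0,0,-0.14],"jaw":0},{"travel":[0,0,0],"dr":[0,0,-0.14],"jaw":0},{"travel":[0,0,-1],"dr":[0,0,-0.14],"jaw":0.3},{"travel":[0,0,-1],"dr":[0,0,-0.14],"jaw":0.3}]'
python3 -m creep '[{"travel":[0,0,-1.5],"dr":[0,0,-0.1],"jaw":0.3},{"travel":[0,0,-1.5],"dr":[0,0,0],"jaw":0.4},{"travel":[0,0,-0.7],"dr":[0,0,0],"jaw":0.5},{"travel":[0,0,0],"dr":[0,0,0],"jaw":0.55},{"travel":[0,0,0],"dr":[0,0,0],"jaw":0.55}]' 40
python3 - <<'E'
from h import *
togo([*AX,.268],down(4.0)); c=snap('wrist','w12');print(proj(c,[*AX,.28]))
E
```

```text
clock: 14.2
tcp_pos: [0.5232, -0.0692, 0.3064]
eef_rot: [-0.003, -0.465, 0.885, 0.002]
ft_force: [1.1, -0.3, -0.3]
width: 0.0604
clock: 14.7
tcp_pos: [0.5235, -0.0693, 0.2709]
eef_rot: [-0.002, -0.423, 0.906, 0.002]
ft_force: [0.6, -0.9, 0.3]
width: 0.038
t 14.7 travel cm [-0.    0.03 -0.29] rotvec [-0.001 -0.006 -0.016] q [-0.13  0.24  0.06  1.39  0.   -1.01]
[[320.48831413 281.61917322]]
```

View pics/w12.png

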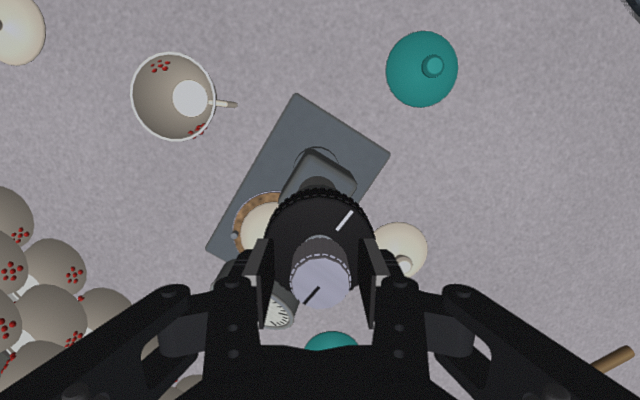

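```bash

python3 -m creep '[{"travel":[0,0,-0.25],"dr":[0,0,0],"jaw":0.6},{"travel":[0,0,0],"dr":[0,0,0],"jaw":0.7},{"travel":[0,0,0],"dr":[0,0,0],"jaw":0.85},{"travel":[0,0,0],"dr":[0,0,0],"jaw":0.85},{"travel":[0,0,0],"dr":[0,0,0],"jaw":0.85}]' 40
python3 -m creep '[{"travel":[0,0,0],"dr":[0,0,-0.1],"jaw":0.85},{"travel":[0,0,0],"dr":[0,0,-0.1],"jaw":0.85},{"travel":[0,0,0],"dr":[0,0,-0.1],"jaw":0.85},{"travel":[0,0,0],"dr":[0,0,-0.1],"jaw":0.85},{"travel":[0,0,0],"dr":[0,0,-0.1],"jaw":0.85}]' 
python3 - <<'E'
from h import *
s=state(); print(s['joint_positions'],s['wrist_torque']); c=snap('wrist','w13')
E
```

```text
clock: 15.25
tcp_pos: [0.5224, -0.0682, 0.2688]
eef_rot: [-0.003, -0.423, 0.906, 0.003]
ft_force: [-6.2, 5.9, 5.8]
width: 0.0225
clock: 15.75
tcp_pos: [0.522, -0.0677, 0.2688]
eef_rot: [-0.003, -0.184, 0.983, 0.004]
ft_force: [-7.6, 9.7, 6.4]
width: 0.0225
[-0.13237431  0.23955919  0.04827205  1.38687388  0.00625676 -0.50323567] [1.84843029 1.58398011 0.10660355]
```

View pics/w13.png

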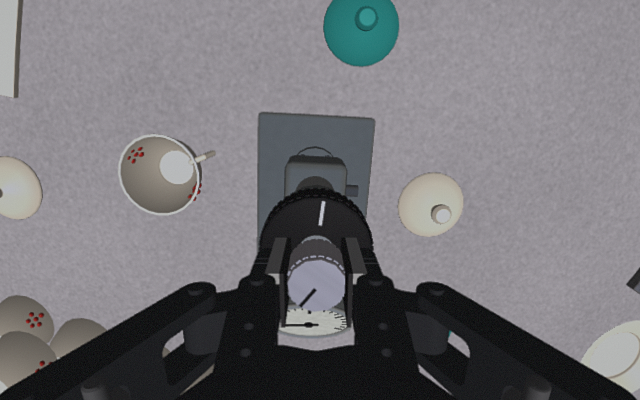

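The knob turned with the jaws (its mark stays at (308,298)) and the wheel stayed put. Continuing.

```bash

python3 -m creep '[{"travel":[0,0,0],"dr":[0,0,-0.14],"jaw":0.85},{"travel":[0,0,0],"dr":[0,0,-0.14],"jaw":0.85},{"travel":[0,0,0],"dr":[0,0,-0.14],"jaw":0.85},{"travel":[0,0,0],"dr":[0,0,-0.14],"jaw":0.85},{"travel":[0,0,0],"dr":[0,0,-0.14],"jaw":0.85}]' 
python3 -m creep '[{"travel":[0,0,0],"dr":[0,0,-0.14],"jaw":0.85},{"travel":[0,0,0],"dr":[0,0,-0.14],"jaw":0.85},{"travel":[0,0,0],"dr":[0,0,-0.14],"jaw":0.85},{"travel":[0,0,0],"dr":[0,0,-0.14],"jaw":0.85},{"travel":[0,0,0],"dr":[0,0,0],"jaw":0.85}]' 
python3 - <<'E'
from h import *
s=state(); print(s['joint_positions'],s['wrist_torque']); c=snap('wrist','w14')
E
```

```text
clock: 16.3
tcp_pos: [0.522, -0.0668, 0.2688]
eef_rot: [-0.002, 0.164, 0.986, 0.005]
ft_force: [-7.2, 14.2, 6.3]
width: 0.0227
clock: 16.8
tcp_pos: [0.5224, -0.0662, 0.2688]
eef_rot: [-0.002, 0.43, 0.903, 0.006]
ft_force: [-5.5, 17.6, 6.2]
width: 0.0224
[-0.13250923  0.23462655  0.04174297  1.37835876  0.01174372  0.75649905] [ 3.28511752  1.22114027 -0.1228608 ]
```

View pics/w14.png

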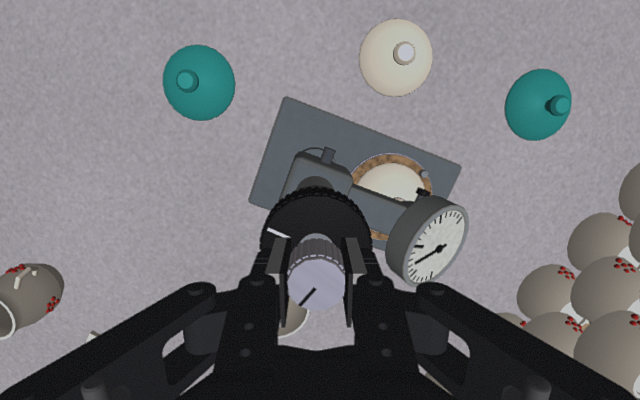

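```bash
python3 - <<'E'
from h import *
crop('w14',370,490,180,300,5,'w14c')
E
```

```text
(no output)
```

View pics/w14c.png

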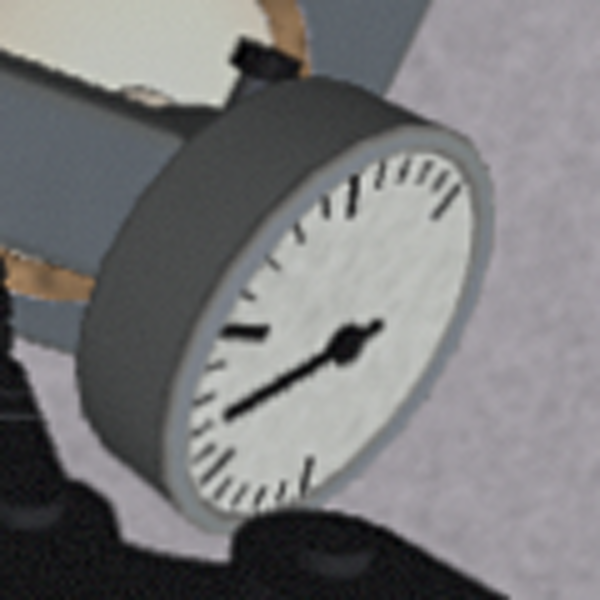

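Dial reads about 7 N (pointer tip (230,413) in the crop, 10 N mark at (240,331)). Small steps from here.

```bash

python3 -m creep '[{"travel":[0,0,0],"dr":[0,0,-0.1],"jaw":0.85},{"travel":[0,0,0],"dr":[0,0,-0.1],"jaw":0.85},{"travel":[0,0,0],"dr":[0,0,0],"jaw":0.85},{"travel":[0,0,0],"dr":[0,0,0],"jaw":0.85},{"travel":[0,0,0],"dr":[0,0,0],"jaw":0.85}]' 
python3 - <<'E'
from h import *
s=state(); print(s['joint_positions']); c=snap('wrist','w15')
crop('w15',370,490,150,270,5,'w15c')
E
```

```text
clock: 17.35
tcp_pos: [0.5226, -0.066, 0.2688]
eef_rot: [-0.002, 0.516, 0.857, 0.006]
ft_force: [-5.2, 17.6, 5.2]
width: 0.0226
[-0.13210087  0.23401393  0.04082299  1.37677773  0.01165324  0.95196936]
```

View pics/w15c.png

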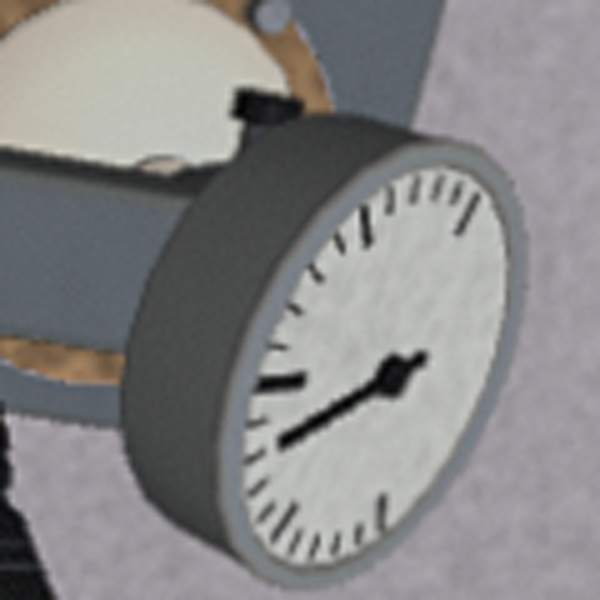

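Now about 8 N (line through hub (395,375) and tip (282,443) meets the 8 N mark at (255,460)). Another 0.3 rad.

```bash

python3 -m creep '[{"travel":[0,0,0],"dr":[0,0,-0.1],"jaw":0.85},{"travel":[0,0,0],"dr":[0,0,-0.1],"jaw":0.85},{"travel":[0,0,0],"dr":[0,0,-0.1],"jaw":0.85},{"travel":[0,0,0],"dr":[0,0,0],"jaw":0.85},{"travel":[0,0,0],"dr":[0,0,0],"jaw":0.85}]' 
python3 - <<'E'
from h import *
s=state(); print(s['joint_positions']); c=snap('wrist','w16')
crop('w16',370,490,110,230,5,'w16c')
E
```

```text
clock: 17.9
tcp_pos: [0.523, -0.0659, 0.2688]
eef_rot: [-0.002, 0.638, 0.77, 0.005]
ft_force: [-3.5, 18.9, 4.9]
width: 0.023
[-0.13137628  0.23308155  0.03964926  1.37444626  0.01099045  1.25273818]
```

View pics/w16c.png

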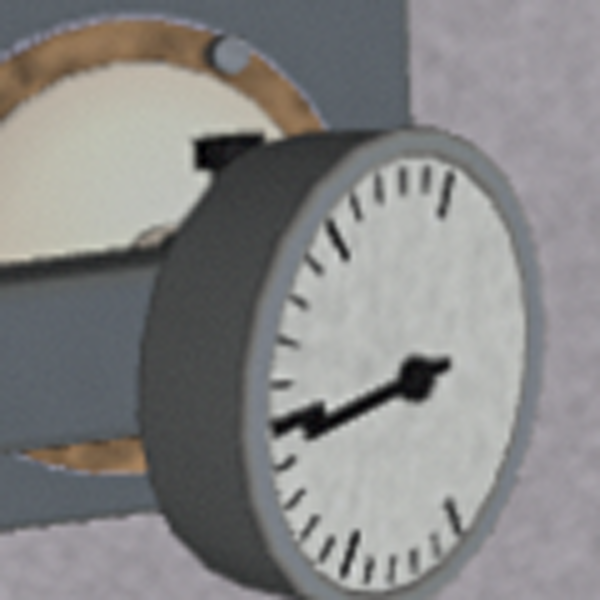

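Pointer line meets between 9 and 10, about 9.5 N. A last 0.08 rad, then release and look.

```bash

python3 -m creep '[{"travel":[0,0,0],"dr":[0,0,-0.08],"jaw":0.85},{"travel":[0,0,0],"dr":[0,0,0],"jaw":0.85},{"travel":[0,0,0],"dr":[0,0,0],"jaw":0.85},{"travel":[0,0,0],"dr":[0,0,0],"jaw":0.7},{"travel":[0,0,0],"dr":[0,0,0],"jaw":0.55}]' 
python3 -m creep '[{"travel":[0,0,0],"dr":[0,0,0],"jaw":0.4},{"travel":[0,0,0],"dr":[0,0,0],"jaw":0.3},{"travel":[0,0,2],"dr":[0,0,0],"jaw":0.3},{"travel":[0,0,2.5],"dr":[0,0,0],"jaw":0.2},{"travel":[0,0,2.5],"dr":[0,0,0],"jaw":0}]' 
python3 - <<'E'
from h import *
togo([*AX,.34],down(YAW))
E
```

```text
clock: 18.45
tcp_pos: [0.5237, -0.0693, 0.2686]
eef_rot: [0.001, 0.669, 0.743, 0.003]
ft_force: [0.1, -0.7, 0.0]
width: 0.0377
clock: 18.95
tcp_pos: [0.5234, -0.0695, 0.339]
eef_rot: [0.001, 0.669, 0.743, 0.003]
ft_force: [1.0, 0.6, -1.0]
width: 0.0806
t 18.95 travel cm [0.01 0.05 0.1 ] rotvec [ 0.     0.006 -1.35 ] q [-0.13  0.23  0.21  1.55  0.    1.33]
```

```bash

python3 -m creep '[{"travel":[0.6,0.2,0],"dr":[0,0,-0.14],"jaw":0},{"travel":[0.6,0.2,0],"dr":[0,0,-0.14],"jaw":0},{"travel":[0.6,0.2,0],"dr":[0,0,-0.14],"jaw":0},{"travel":[0.6,0.2,0],"dr":[0,0,-0.14],"jaw":0},{"travel":[0.6,0.2,0],"dr":[0,0,-0.14],"jaw":0}]' 
python3 -m creep '[{"travel":[0.6,0.2,0],"dr":[0,0,-0.14],"jaw":0},{"travel":[0.6,0.2,0],"dr":[0,0,-0.14],"jaw":0},{"travel":[0.6,0.2,0],"dr":[0,0,-0.14],"jaw":0},{"travel":[0.6,0.2,0],"dr":[0,0,-0.14],"jaw":0},{"travel":[0.6,0.2,0],"dr":[0,0,-0.1],"jaw":0}]' 
python3 - <<'E'
from h import *
c=snap('wrist','w17')
E
```

```text
clock: 19.45
tcp_pos: [0.5539, -0.0595, 0.3383]
eef_rot: [0.002, 0.885, 0.466, 0.002]
ft_force: [-0.1, 0.2, 0.4]
width: 0.0859
clock: 19.95
tcp_pos: [0.5839, -0.0495, 0.3382]
eef_rot: [0.002, 0.988, 0.154, 0.002]
ft_force: [0.5, 1.0, 0.2]
width: 0.0854
```

View pics/w17.png

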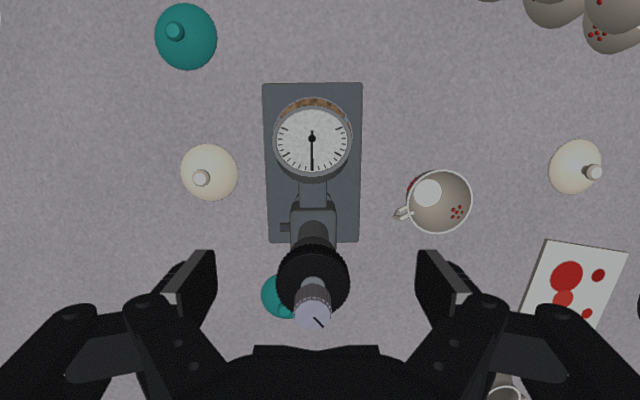

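```bash
python3 - <<'E'
from h import *
c=snap('wrist','w18'); crop('w18',262,362,90,190,6,'w18c'); s=state(); print(s['ft_force'],s['clock'])
E
```

```text
[-0.49288942  0.58529008 -1.22930822] 20.05
```

View pics/w18c.png

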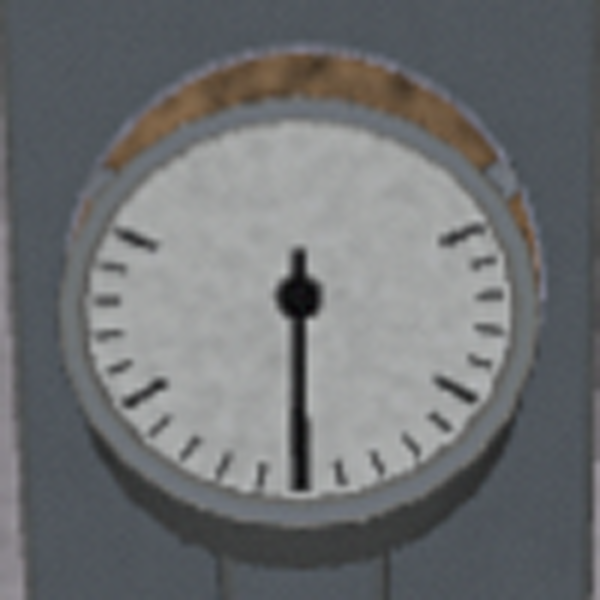

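Pointer stands on the long mark: hub (299,297), tip and mark both at x≈302. One quick check of the lid, then hand in.

```bash
python3 - <<'E'
from h import *
c=snap('scene','s9'); crop('s9',260,370,175,285,6,'s9c')
E
```

```text
(no output)
```

View pics/s9c.png

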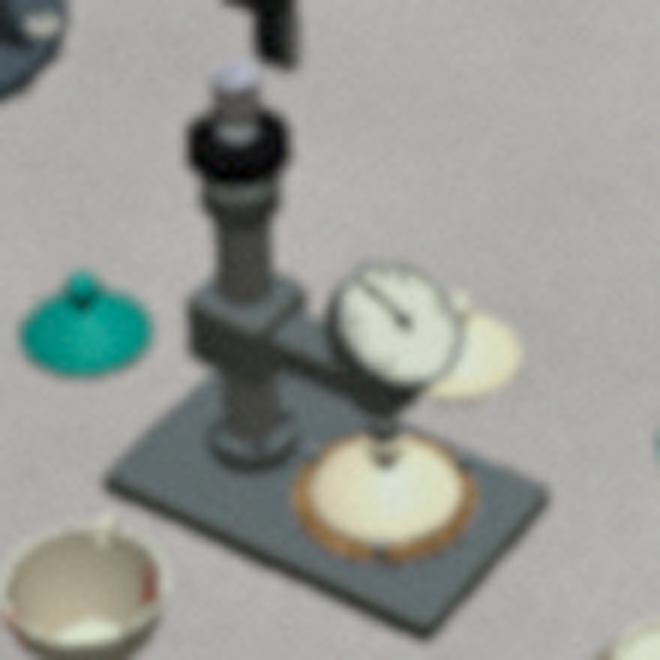

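The lid (385,490) sits level and centred under the foot, and the arm is clear of the press.

```bash
python3 -c "
from h import *
print(close_job())"
```

```text
the job is handed in; nothing more can be done
None
```

The knob is under load and the job is handed in at about 20 s, well inside the 72 s limit; no verdict was reported.

**Outer wheel:** I turned it alone by about 1.72 rad and measured a gap of about 4 mm between foot and knob in the side view. A further 0.22 rad should have left a little over 2 mm, with the pointer still at zero. I did not re-measure that final gap. The load rose somewhat earlier than it implied, so the true gap was probably nearer 1–2 mm.

**Inner knob:** I turned it about 2.3 rad, in small steps near the end (about 7, 8, then 9.5 N), and let go. The highest load I read was about 10 N.

**Last checks:**
- With the gripper off, the pointer stood on the 10 N mark.
- The lid looked level and centred under the foot.
- The arm was clear and sensed only about 1 N of force.
- The neighbouring ware in view looked unmoved, though I did not measure it.

Sideways force at the wrist reached about 19 N while turning the inner knob, from a grip a few millimetres off the axis. It went away on release, and neither knob appeared to slip.

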